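# Refit the splined handle of a tea-cake press and wind the platen down

## Robot

A 6-joint arm with a two-finger parallel gripper is mounted at the origin on the work surface. World frame = base frame: x ahead of the robot, y to its left, z up, the work surface at z = 0. Lengths are in m, angles in rad, forces in N, time in s.
With the tool pointing down it reaches from about 0.425 to 0.95 m from the base axis. Payload 14.7 kg.
Tool frame: the origin (TCP) lies midway between the tips of the shut fingers; the grasp point (between the pads) lies bot.hold_point_z behind it (bot.hold_point_z is the distance from the TCP to the grasp point, in m); z points along the fingers, y is the line along which they close (so a half turn about z gives the same grasp; the last joint's range is limited). The gripper opens to 85 mm and grips with 20 to 120 N. Pads are 22 mm wide; open, the fingers measure 114 mm over their backs; the gripper's body (76 mm by 85 mm) begins 54 mm behind the grasp point. The pads swing forward as they close: fully open they stand 13 mm farther back than shut.
Start: joints at [1.197, 0.48, 1.596, -0, 1.065, -0.047], TCP at [0.209, 0.616, 0.231] pointing down, gripper open.
Joint ranges: [-2.75, 2.75], [-0.82, 2.05], [0.23, 2.67], [-1.56, 4.7], [0.09, 2.69], [-2.92, 2.92]. Speed limits (rad/s): [1.89, 1.89, 2.39, 3.01, 3.01, 3.01].

## Interface

Orientations are given as a unit quaternion [w, x, y, z].
In Python, from bench import get_state, cams, bot gives the robot as it stands.
- The arm moves only by the tool arm_command, never from a script. Its argument "deltas" is a list of rows, each an object with "grip": the finger opening in mm, from 0 to 85.4; "xyz": the shift along the tool's x, y, z in mm, a list of three; "turn": the turn, a rotation vector about the tool's x, y, z in degrees, a list of three. In form: [{"grip": grip, "xyz": [tx, ty, tz], "turn": [ax, ay, az]}, ...]. A call has 1 to 20 rows; each row is the pose to reach, as a shift and turn from the pose commanded when the call began, along the tool's axes at that moment; what a row does not reach only later rows make up. A row lasts 1/12 s, in which the tool goes at most 41.7 mm and 7.16 degrees, less where a joint would pass 70% of its speed; a pose out of reach is approached as far as the arm can. A call with a gripper value outside its range is refused whole. The fingers move at their own pace and stop on an object; "force" is the grip in N (left out, the last holds). Time passes only in rows, so rows that repeat a pose let the fingers close. It gives the time, the measured TCP pose, the force, the opening and the grip force at its end, in the units of the state.
- get_state(): the state, without advancing time (a new reading comes with each control period).
- cams.grab_frame(name): name is "scene" or "top"; returns a dict with "image" (384x512x3 uint8, red, green, blue), "fx", "fy", "cx", "cy" (pixels), "world_from_camera" (4x4, takes a point from camera to world coordinates). Camera axes: x right, y down, z forward; pixel columns grow to the right and rows downward; lengths in m; the calibration is good to about 2 mm. A picture is of the moment at which its call begins. There is no depth.
- bot.close_job(): hands the job in; it is judged then, once.
The state is a dict: "t": time; "qpos": joint angles; "qd": joint speeds; "joint_efforts": joint torques, N m; "eef_pos": TCP position; "tool_rot": TCP orientation; "ft_force": force on the tool from outside, world axes, zero at the start; "wrist_torque": the same for the moment, N m; "finger_gap": opening from 0.0 (shut) to 1.0 (fully open); "gripper_force": force on a finger pad.
Only numpy, scipy, OpenCV 4.12 (cv2) and the standard library are available. Lean on these libraries where they do the work, as an engineer would, in place of code of your own. Each camera call takes 0.05 s, during which the arm holds its last target. There are 200 camera calls.

## Task

The cross handle of the small screw press is off. Put it back on the press's splined spindle: rest its bore on the spindle and rock it gently, without ramming it, until the teeth mesh and it drops fully home on the collar. Then turn it clockwise until the platen bears snugly on the wrapped tea cake, without forcing it, and let go; leave the rest of the tea table as it is.

Things in the scene. Friction and masses are not known exactly. Their poses are not given: they have to be found in the camera images.
- handle: Loose cross handle of the press, lying flat on the table, bore upright: steel octagonal boss 40 mm across flats, 40 mm tall, with a 10 mm round bar through it ending in 22 mm black balls 90 mm to either side; 0.3 to 0.55 kg. Origin: centre of the boss's underside on the bore axis; z up along the bore; x along the bar (11 mm above the underside). Two boss flats face +y and -y, free to grip.
- handle_top (a point): Centre of the bore's mouth in the top face of the handle's boss, 40 mm above its underside. The bore runs right through: four straight inner teeth 8 mm wide, no chamfers, tips 10 mm and roots 15 mm from the axis, at the handle's +x, +y, -x and -y, so it fits the same at every quarter turn. Twisted one way only, it can drag the spindle round with it; rocked back, it drops in.
- seat (a point): On the press's spindle axis, in the top face of the spindle's 48 mm collar, 195 mm above the table; z up; does not turn with the spindle. The handle is home when its origin is here. Bore and spindle have about 0.8 mm clearance and 3 to 4 degrees of play either way. With the teeth not in line the handle rests on the tooth ends, 24 mm above this point.
- spindle_tip (a point): Tip of the spindle, 42 mm above the collar. From the collar up: four straight flat-ended teeth 7.2 mm wide, 28 mm over the teeth, on an 18.4 mm core, 24 mm long; then a plain 18.4 mm pilot to 36 mm; then a cone to 8 mm at the tip, which stands 2 mm proud of the boss when home. The angle of the teeth (pitch 90 degrees) differs every time and is not measured: this point does not turn with them.
- press: Fixed screw press: dark base 200 x 250 x 30 mm, two 22 mm columns 103 mm either side along y, crosshead 60 x 245 mm from 148 to 185 mm height, steel spindle out of its middle. Origin: centre of the underside, on the spindle axis; y along the crosshead, z up. The spindle turns with a drag of 0.35 N m and stays where left; clockwise from above lowers the platen, 30 mm a turn.
- platen: Round steel platen of the press, 124 mm wide, 12 mm thick, hanging on the screw below the crosshead. Origin: centre of its underside. At first 3 to 8 mm above the top of the cake (58 mm above the table): 0.65 to 1.65 rad of turning. After contact the force on the cake climbs by about 15 to 25 N for each 0.01 rad, and the torque by 0.05 N m for each 10 N.
- cake: The paper-wrapped round tea cake, 104 mm diameter, 28 mm thick, 0.2 kg, lying on the press's base under the platen. Origin: centre of its underside.
- cup_a: A blue tea cup, 70 mm wide and 55 mm tall, standing on the table; origin under its centre. Bystander.
- cup_b: A white tea cup, 70 mm wide and 55 mm tall, on the table; origin under its centre. Bystander.
- tape: A roll of tape, 96 mm wide and 45 mm tall, lying flat on the table; origin under its centre. Bystander.
- beads: A ring of wooden beads, 100 mm wide and 16 mm tall, on the table; origin at its centre on the table. Bystander.
- caddy: A dark tea caddy, 72 mm wide and 100 mm tall; origin under its centre. Bystander.
- teapot: A small clay teapot, 92 mm body, 71 mm tall; origin under its centre. Bystander.
- teaknife: A tea pick, 150 mm long, lying on the table; origin at its underside. Bystander.
Not all that is in view belongs to the job. There is more than one size of the handle; the one meant has the size given above. Leave any black look-alike of the cake alone.

How it is judged:
By the outcome, as a careful person would: the job done as asked, in the order asked, and still so for the second after the job is handed in, with the robot touching nothing.
It also fails if it takes over 69 s, if anything falls off the work surface, if the arm or the gripper's body presses on something with over 40 N, if the wrist force passes 120 N, or if a joint passes its speed limit or range.

## Working session

There is one attempt and no reset: what is moved stays moved. The work goes in short steps, Python scripts to look and compute and a tool call to move; the robot and the scene stay as the last step left them, time stands still between calls to the robot, and variables do not carry over. Pictures are saved under pics/ and viewed, at most 10 in all, crops included, and the job is handed in when it is done.

Besides the shell and the picture viewer there is one more tool, called after ">>>" by a JSON object that holds its "api" and its "payload", one argument or row to a line. arm_command: Moves the arm, as the interface text tells. Its arguments: {"type":"object","properties":{"deltas":{"type":"array"},"force":{"type":"number"}},"required":["deltas"]}

```bash
mkdir -p pics
python3 - <<'E'
from bench import get_state,cams,bot
import cv2,numpy as np
for n in("scene","top"):
    f=cams.grab_frame(n);cv2.imwrite(f"pics/{n}0.png",f["image"][:,:,::-1])
    print(n,f["fx"],f["fy"],f["cx"],f["cy"]);print(np.round(f["world_from_camera"],4).tolist())
s=get_state();print(s,bot.hold_point_z)
E
```

```text
scene 348.86911366755885 348.86911366755885 256.54097177612505 193.19313054572171
[[0.2106, 0.7217, -0.6594, 1.0919], [0.9776, -0.156, 0.1416, -0.0978], [-0.0007, -0.6744, -0.7383, 0.8242], [0.0, 0.0, 0.0, 1.0]]
top 414.02933873642934 414.02933873642934 250.3796378500326 184.50827052547046
[[0.0205, -0.9923, 0.1222, 0.3121], [-0.9998, -0.0206, 0.0012, 0.0118], [0.0014, -0.1222, -0.9925, 1.5467], [0.0, 0.0, 0.0, 1.0]]
{'t': 0.1, 'qpos': array([ 1.19738322e+00,  4.80757629e-01,  1.59680106e+00,  4.18660247e-05,
        1.06509089e+00, -4.65985703e-02]), 'qd': array([ 0.00023605, -0.00179156, -0.00086751, -0.00040131,  0.00220559,
       -0.0007973 ]), 'joint_efforts': array([ 1.21856403e-03, -9.52250934e+01, -4.31037998e+01, -1.45501667e-04,
        5.16684435e-03,  6.20503192e-05]), 'eef_pos': array([0.20850346, 0.61527252, 0.23074768]), 'tool_rot': array([-1.28071452e-04,  1.62691015e-01,  9.86676925e-01, -5.13035007e-04]), 'ft_force': array([ 0.11807983, -0.65766645,  0.20596222]), 'wrist_torque': array([-0.02633452, -0.00664015,  0.00510911]), 'gripper_force': 0.0, 'finger_gap': 0.9992000020490122} 0.0187
```

View pics/scene0.png

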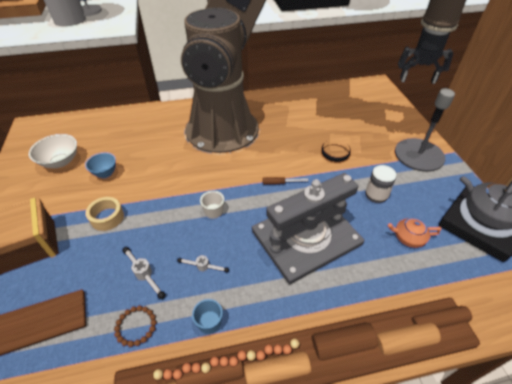

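View pics/top0.png

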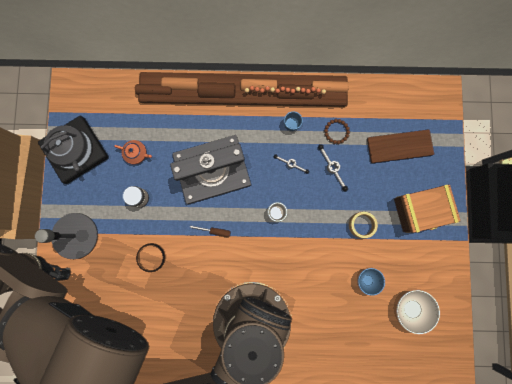

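The scene view shows the large handle at about (140,268), a smaller one at (203,264), and the press spindle at about (313,188). In the top view they are at (334,168), (291,163) and (207,160). I'll enlarge the handles and press next.

Run:
```python
import cv2,numpy as np
s=cv2.imread("pics/scene0.png");t=cv2.imread("pics/top0.png")
def c(im,x,y,w,h,k):return cv2.resize(im[y:y+h,x:x+w],(w*k,h*k),interpolation=cv2.INTER_CUBIC)
a=c(s,110,240,80,60,5);b=c(s,250,165,80,60,5);d=c(t,300,140,80,60,5);e=c(t,167,130,80,60,5)
cv2.imwrite("pics/c1.png",np.vstack([np.hstack([a,b]),np.hstack([d,e])]))
```

```text
(no output)
```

View pics/c1.png

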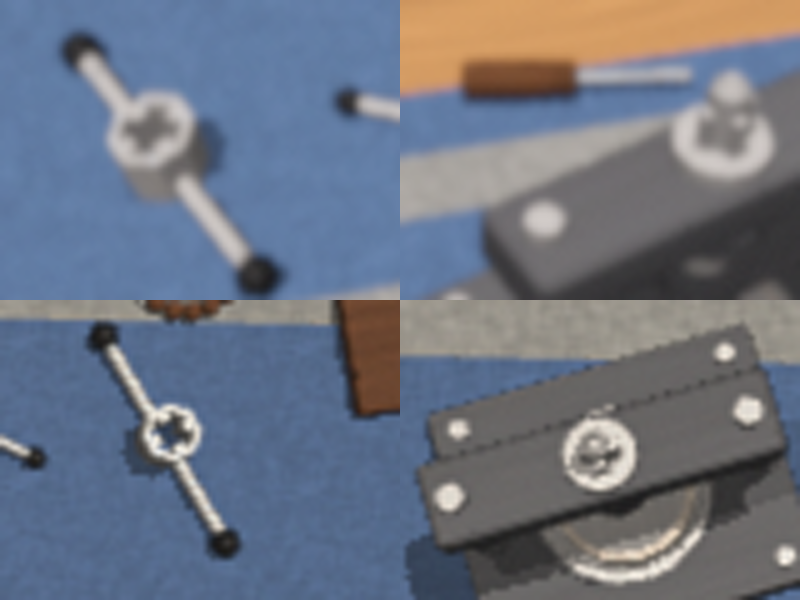

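The top-left and bottom-left crops show the handle's boss, at scene (140,266) and top (334,166.5), with its two black balls. The right crops show the collar, at scene (394.5,192.5)/5 and so on, with the toothed spindle and the crosshead bolts around it. I'll measure with masks now.

```bash
cat > h.py <<'E'
import cv2,numpy as np
from bench import get_state,cams,bot
def cam(n):
    f=cams.grab_frame(n);K=np.array([[f["fx"],0,f["cx"]],[0,f["fy"],f["cy"]],[0,0,1]]);return f["image"],K,np.array(f["world_from_camera"])
def ray(c,p):
    d=c[2][:3,:3]@np.linalg.inv(c[1])@[p[0],p[1],1];return c[2][:3,3],d/np.linalg.norm(d)
def tri(cs,ps):
    A=np.zeros((3,3));b=np.zeros(3);R=[ray(c,p) for c,p in zip(cs,ps)]
    for o,d in R: M=np.eye(3)-np.outer(d,d);A+=M;b+=M@o
    x=np.linalg.solve(A,b);return x,[np.linalg.norm(np.cross(x-o,d)) for o,d in R]
def plane(c,p,z):
    o,d=ray(c,p);return o+d*(z-o[2])/d[2]
def blobs(c,box,fn,k=8):
    x,y,w,h=box;im=cv2.resize(c[0][y:y+h,x:x+w],None,fx=k,fy=k,interpolation=cv2.INTER_CUBIC)
    m=fn(im.astype(int)).astype(np.uint8);out=[]
    for q in cv2.findContours(m,cv2.RETR_EXTERNAL,cv2.CHAIN_APPROX_NONE)[0]:
        if cv2.contourArea(q)<3*k*k:continue
        f=lambda p:np.array([(p[0]+.5)/k+x-.5,(p[1]+.5)/k+y-.5])
        M=cv2.moments(q);e=cv2.fitEllipse(cv2.convexHull(q))
        out.append((f((M["m10"]/M["m00"],M["m01"]/M["m00"])),f(e[0]),np.array(e[1])/k,M["m00"]/k/k))
    return out
E
python3 - <<'E'
from h import *
np.set_printoptions(precision=4,suppress=True)
S,T=cam("scene"),cam("top")
dark=lambda i:i.max(2)<75
bright=lambda i:(i.min(2)>150)
for n,c,B in(("S",S,[(110,240,60,62),(352-250+250-102+130,0,1,1)][:1]),("T",T,[(312,140,40,55)])):
    for b in B:
        for o in blobs(c,b,dark):print(n,"dark",*o)
        for o in blobs(c,b,lambda i:(i[:,:,2]-i[:,:,0]<35)&(i.min(2)>100)):print(n,"steel",*o)
for n,c,b in(("S",S,(250,165,105,70)),("T",T,(167,130,80,60))):
    for o in blobs(c,b,bright):print(n,"press",*o)
E
```

```text
S dark [161.287  294.9352] [161.285  294.9439] [7.0706 7.6455] 40.6484375
S dark [125.2398 249.0776] [125.7561 249.6754] [5.3727 6.4837] 16.7109375
S steel [167.0943 300.9237] [168.1251 300.8909] [1.4484 9.7903] 5.3828125
S steel [141.6279 270.1054] [142.9547 270.6679] [19.1219 53.4193] 472.71875
T dark [344.3078 188.3137] [344.2258 188.1252] [5.801  6.3646] 25.53125
T dark [329.0194 170.2893] [330.3286 169.2156] [ 6.1055 10.0318] 11.765625
T dark [335.0825 165.4695] [335.308  165.3162] [2.7402 4.9006] 5.9375
T dark [319.9752 146.9183] [320.0808 147.0389] [5.6362 6.1807] 23.21875
T steel [333.4354 166.6906] [333.9484 166.407 ] [12.0684 44.5658] 201.2265625
T steel [346.9806 142.3199] [347.517  142.3733] [ 5.4402 17.3966] 40.953125
T steel [320.7834 141.7806] [320.7996 141.7174] [ 5.2035 30.0032] 75.9140625
S press [325.0925 231.8514] [322.8411 236.2395] [13.7661 19.7232] 56.5625
S press [260.7293 225.6206] [260.7344 225.6243] [4.7167 5.1757] 18.4453125
S press [278.3294 208.4479] [278.3241 208.4485] [6.7867 8.0519] 41.8359375
S press [317.5442 188.7992] [317.5476 188.7981] [1.85  2.3
[... 285 characters left out ...]
513] [6.0166 7.695 ] 35.109375
T press [243.7516 180.6472] [243.7551 180.6628] [3.7111 3.9218] 10.75
T press [214.7407 179.2237] [214.3588 178.3569] [ 5.5804 16.3235] 29.828125
T press [214.7589 182.5717] [213.6978 178.2622] [14.5789 26.4318] 60.5390625
T press [176.3767 168.9128] [176.3796 168.9221] [5.1235 5.5182] 21.171875
T press [205.6823 158.573 ] [205.7587 158.5813] [2.5933 3.0613] 5.2265625
T press [178.1706 155.3362] [178.2015 155.3366] [3.4573 3.957 ] 9.96875
T press [207.027  160.0192] [206.3932 160.2624] [14.4049 14.589 ] 100.0703125
T press [236.2211 151.5022] [236.196  151.4884] [5.1808 5.7337] 21.8046875
T press [231.5484 139.9222] [231.5486 139.9058] [3.3335 3.8126] 9.3671875
```

Run:
```python
from h import *
np.set_printoptions(precision=4,suppress=True)
S,T=cam("scene"),cam("top")
dk=lambda i:i.max(2)<90
for n,c,b in(("S",S,(116,240,20,20)),("S",S,(150,284,20,20)),("T",T,(312,140,15,15)),("T",T,(336,180,16,16))):
    for o in blobs(c,b,dk):print(n,*o)
C=(S,T)
P={"b1":((125.9,249.8),(320.03,146.98)),"b2":((161.29,294.94),(344.25,188.2)),"bosstop":((140,265.2),(333.85,166.3)),
"collar":((314.1,192.2),(206.4,160.2)),"bolt1":((278.32,208.45),(176.38,168.92)),"bolt2":((346.88,177.51),(236.2,151.5)),"tip":((316.1,179.8),(207,159))}
R={}
for k,v in P.items():
    R[k],e=tri(C,v);print(k,R[k],np.round(e,4))
print("ball dist",np.linalg.norm(R["b1"]-R["b2"]),"mid",(R["b1"]+R["b2"])/2,"bolt dist",np.linalg.norm(R["bolt1"]-R["bolt2"]),"mid",(R["bolt1"]+R["bolt2"])/2)
print("plane z: bosstop",plane(S,P["bosstop"][0],.04),plane(T,P["bosstop"][1],.04))
print("collar",plane(S,P["collar"][0],.195),plane(T,P["collar"][1],.195))
d=R["b2"]-R["b1"];print("bar ang",np.degrees(np.arctan2(d[1],d[0])))
d=R["bolt2"]-R["bolt1"];print("cross ang",np.degrees(np.arctan2(d[1],d[0])))
w,x,y,z=get_state()["tool_rot"]
from scipy.spatial.transform import Rotation as Ro
M=Ro.from_quat([x,y,z,w]).as_matrix();print(M)
```

```text
S [125.3655 249.1374] [125.9369 249.8547] [6.3438 7.4412] 23.90625
S [161.2907 294.9391] [161.3131 294.8942] [7.8295 8.4396] 48.890625
T [320.1133 147.6063] [320.5631 149.3303] [ 6.9557 11.3732] 31.4921875
T [344.2303 188.3172] [343.9731 188.0876] [6.3552 7.3747] 30.453125
b1 [ 0.6188 -0.253   0.1782] [0.0342 0.0342]
b2 [ 0.5229 -0.3367 -0.2096] [0.0494 0.0494]
bosstop [ 0.5719 -0.2926  0.0388] [0.0004 0.0004]
collar [0.5567 0.161  0.1953] [0.0003 0.0003]
bolt1 [0.5264 0.1763 0.1271] [0.0937 0.0937]
bolt2 [0.5997 0.1257 0.3038] [0.0745 0.0745]
tip [0.5543 0.1579 0.2365] [0.0036 0.0036]
ball dist 0.4081590379932049 mid [ 0.5708 -0.2948 -0.0157] bolt dist 0.19788001751561402 mid [0.5631 0.151  0.2154]
plane z: bosstop [ 0.5727 -0.2919  0.04  ] [ 0.5717 -0.2928  0.04  ]
collar [0.5565 0.1614 0.195 ] [0.5567 0.1607 0.195 ]
bar ang -138.86014918185373
cross ang -34.637383547405605
[[-0.9471  0.321  -0.0001]
 [ 0.321   0.9471 -0.0004]
 [ 0.     -0.0004 -1.    ]]
```

```bash
cat >> h.py <<'E'
from scipy.spatial.transform import Rotation as Ro
np.set_printoptions(precision=4,suppress=True)
def rel(p,yaw=None):
    "shift in tool axes (mm), turn about tool z (deg) to TCP p, tool-x heading yaw (deg), tool down"
    s=get_state();w,x,y,z=s["tool_rot"];M=Ro.from_quat([x,y,z,w]).as_matrix()
    r=[np.round(M.T@(np.array(p)-s["eef_pos"])*1e3,1)]
    if yaw is not None:
        a=np.radians(yaw);G=np.array([[np.cos(a),np.sin(a),0],[np.sin(a),-np.cos(a),0],[0,0,-1]]).T
        G=np.column_stack([[np.cos(a),np.sin(a),0],[np.sin(a),-np.cos(a),0],[0,0,-1]])
        r.append(np.round(Ro.from_matrix(M.T@G).as_rotvec(degrees=True),2))
    return r
def st():
    s=get_state();w,x,y,z=s["tool_rot"];M=Ro.from_quat([x,y,z,w]).as_matrix()
    print("t",round(s["t"],2),"p",s["eef_pos"],"yaw",np.degrees(np.arctan2(M[1,0],M[0,0])),"tilt",M[:2,2],"F",s["ft_force"],"Tq",s["wrist_torque"],"gap",s["finger_gap"]*85.4,"gf",s["gripper_force"],"q",s["qpos"])
E
python3 - <<'E'
from h import *
S,T=cam("scene"),cam("top")
C=(S,T)
P={"b1":((125.9,249.8),(344.25,188.2)),"b2":((161.29,294.94),(320.03,146.98)),"bolt1":((278.32,208.45),(236.2,151.5)),"bolt2":((346.88,177.51),(176.38,168.92))}
P["bolt1"],P["bolt2"]=((278.32,208.45),(236.2,151.5)),((346.88,177.51),(176.38,168.92))
R={}
for k,v in P.items():
    R[k],e=tri(C,v);print(k,R[k],np.round(e,4))
for a,b in(("b1","b2"),("bolt1","bolt2")):
    d=R[b]-R[a];print(np.linalg.norm(d),(R[a]+R[b])/2,np.degrees(np.arctan2(d[1],d[0])))
for q in([.21,.6,.36],[.5,.25,.36],[.572,-.293,.2],[.572,-.293,.06],[.572,-.293,.01]):print(q,*rel(q,30))
E
```

```text
b1 [ 0.4948 -0.3377  0.0096] [0.0002 0.0002]
b2 [ 0.6501 -0.2469  0.0088] [0.0001 0.0001]
bolt1 [0.5881 0.0627 0.1949] [0. 0.]
bolt2 [0.5255 0.2591 0.1949] [0.0001 0.0001]
0.17985734900460507 [ 0.5725 -0.2923  0.0092] 30.300759388584527
0.20608815868861846 [0.5568 0.1609 0.1949] 107.68298549792672
[0.21, 0.6, 0.36] [  -6.3  -14.3 -128.8] [ -0.     0.01 131.28]
[0.5, 0.25, 0.36] [-393.3 -252.7 -128.7] [ -0.     0.01 131.28]
[0.572, -0.293, 0.2] [-635.8 -743.8   31.4] [ -0.     0.01 131.28]
[0.572, -0.293, 0.06] [-635.8 -743.8  171.4] [ -0.     0.01 131.28]
[0.572, -0.293, 0.01] [-635.8 -743.8  221.4] [ -0.     0.01 131.28]
```

The ball spacing (179.9 mm), bolt spacing (206 mm), boss top (39 mm) and collar (195 mm) all match the text. Next I lift over the press and go to the handle.

>>> {"api": "arm_command", "payload": {
  "deltas": [
    {"grip":85,"xyz":[0,0,-40],"turn":[0,0,0]},
    {"grip":85,"xyz":[0,0,-80],"turn":[0,0,0]},
    {"grip":85,"xyz":[-20,-10,-120],"turn":[0,0,5]},
    {"grip":85,"xyz":[-55,-30,-129],"turn":[0,0,10]},
    {"grip":85,"xyz":[-90,-52,-129],"turn":[0,0,15]},
    {"grip":85,"xyz":[-124,-75,-129],"turn":[0,0,20]},
    {"grip":85,"xyz":[-158,-98,-129],"turn":[0,0,25]},
    {"grip":85,"xyz":[-192,-121,-129],"turn":[0,0,30]},
    {"grip":85,"xyz":[-226,-144,-129],"turn":[0,0,35]},
    {"grip":85,"xyz":[-260,-167,-129],"turn":[0,0,40]},
    {"grip":85,"xyz":[-294,-190,-129],"turn":[0,0,45]},
    {"grip":85,"xyz":[-328,-213,-129],"turn":[0,0,50]},
    {"grip":85,"xyz":[-360,-234,-129],"turn":[0,0,55]},
    {"grip":85,"xyz":[-393,-253,-129],"turn":[0,0,60]},
    {"grip":85,"xyz":[-415,-288,-129],"turn":[0,0,66]},
    {"grip":85,"xyz":[-435,-323,-129],"turn":[0,0,72]},
    {"grip":85,"xyz":[-453,-359,-129],"turn":[0,0,78]},
    {"grip":85,"xyz":[-471,-395,-129],"turn":[0,0,84]},
    {"grip":85,"xyz":[-489,-431,-129],"turn":[0,0,90]},
    {"grip":85,"xyz":[-500,-465,-129],"turn":[0,0,95]}
  ]
}}

```text
t: 2.07
eef_pos: [0.5333, 0.0123, 0.3604]
tool_rot: [0.0, 0.839, 0.544, 0.0]
ft_force: [0.9, 0.4, -0.2]
finger_gap: 0.992
gripper_force: 0.0
```

Run:
```python
from h import *
st()
for q in([.572,-.2925,.3],[.572,-.2925,.08],[.572,-.2925,.01]):print(q,*rel(q,30.3))
```

```text
t 2.07 p [0.5333 0.0123 0.3604] yaw 65.93516675621856 tilt [ 0.0006 -0.0003] F [ 0.9159  0.405  -0.2308] Tq [-0.0104 -0.0065 -0.0458] gap 84.70645547428855 gf 0.0 q [-0.0336  0.2024  1.6869 -0.0003  1.2516  0.3865]
[0.572, -0.2925, 0.3] [-262.5  159.5   60.5] [ 0.04 -0.01 35.64]
[0.572, -0.2925, 0.08] [-262.5  159.4  280.5] [ 0.04 -0.01 35.64]
[0.572, -0.2925, 0.01] [-262.5  159.3  350.5] [ 0.04 -0.01 35.64]
```

>>> {"api": "arm_command", "payload": {
  "deltas": [
    {"grip":85,"xyz":[-30,18,0],"turn":[0,0,4]},
    {"grip":85,"xyz":[-62,38,0],"turn":[0,0,8]},
    {"grip":85,"xyz":[-95,58,0],"turn":[0,0,13]},
    {"grip":85,"xyz":[-128,78,5],"turn":[0,0,18]},
    {"grip":85,"xyz":[-160,97,15],"turn":[0,0,22]},
    {"grip":85,"xyz":[-192,117,30],"turn":[0,0,26]},
    {"grip":85,"xyz":[-222,135,50],"turn":[0,0,31]},
    {"grip":85,"xyz":[-250,152,75],"turn":[0,0,35.6]},
    {"grip":85,"xyz":[-262.5,159.4,110],"turn":[0,0,35.6]},
    {"grip":85,"xyz":[-262.5,159.4,150],"turn":[0,0,35.6]},
    {"grip":85,"xyz":[-262.5,159.4,190],"turn":[0,0,35.6]},
    {"grip":85,"xyz":[-262.5,159.4,230],"turn":[0,0,35.6]},
    {"grip":85,"xyz":[-262.5,159.4,260],"turn":[0,0,35.6]},
    {"grip":85,"xyz":[-262.5,159.4,280],"turn":[0,0,35.6]},
    {"grip":85,"xyz":[-262.5,159.4,280],"turn":[0,0,35.6]},
    {"grip":85,"xyz":[-262.5,159.4,280],"turn":[0,0,35.6]}
  ]
}}

```text
t: 3.4
eef_pos: [0.5728, -0.2895, 0.0798]
tool_rot: [-0.001, 0.964, 0.265, -0.001]
ft_force: [-0.3, -0.2, 0.3]
finger_gap: 0.996
gripper_force: 0.0
```

Run:
```python
from h import *
st()
print(*rel([.572,-.2925,.01],30.3))
```

```text
t 3.4 p [ 0.5728 -0.2895  0.0798] yaw 30.67497512501886 tilt [-0.0017  0.0009] F [-0.3362 -0.2061  0.3345] Tq [-0.0206 -0.035  -0.0002] gap 85.03256403172144 gf 0.0 q [-0.5152  0.6425  1.7358  0.      0.7652  0.5202]
[-2.1  2.3 69.8] [-0.09  0.05  0.37]
```

>>> {"api": "arm_command", "payload": {
  "deltas": [
    {"grip":85,"xyz":[0,0,10],"turn":[0,0,0]},
    {"grip":85,"xyz":[0,0,15],"turn":[0,0,0]},
    {"grip":85,"xyz":[0,0,15],"turn":[0,0,0]}
  ]
}}

```text
t: 3.65
eef_pos: [0.5733, -0.2898, 0.0654]
tool_rot: [0.0, 0.964, 0.265, 0.0]
ft_force: [-1.5, -0.2, -0.5]
finger_gap: 0.996
gripper_force: 0.0
```

Run:
```python
from h import *
st()
print(*rel([.572,-.2925,.01],30.3))
```

```text
t 3.65 p [ 0.5733 -0.2898  0.0654] yaw 30.67637193792226 tilt [ 0.0004 -0.0002] F [-1.4874 -0.2074 -0.4932] Tq [-0.0039 -0.0331  0.0089] gap 85.03711443750487 gf 0.0 q [-0.5152  0.6616  1.7435  0.      0.736   0.5202]
[-2.5  1.6 55.4] [ 0.02 -0.01  0.38]
```

>>> {"api": "arm_command", "payload": {
  "deltas": [
    {"grip":85,"xyz":[-2.5,1.6,15],"turn":[0,0,-0.4]},
    {"grip":85,"xyz":[-2.5,1.6,30],"turn":[0,0,-0.4]},
    {"grip":85,"xyz":[-2.5,1.6,42],"turn":[0,0,-0.4]},
    {"grip":85,"xyz":[-2.5,1.6,50],"turn":[0,0,-0.4]},
    {"grip":85,"xyz":[-2.5,1.6,55],"turn":[0,0,-0.4]},
    {"grip":85,"xyz":[-2.5,1.6,55],"turn":[0,0,-0.4]}
  ]
}}

```text
t: 4.15
eef_pos: [0.5716, -0.2921, 0.0095]
tool_rot: [-0.0, 0.963, 0.268, -0.0]
ft_force: [0.1, -0.1, 0.5]
finger_gap: 0.997
gripper_force: 0.0
```

Run:
```python
from h import *
st()
print(*rel([.572,-.2925,.01],30.3))
S,T=cam("scene"),cam("top")
def c(im,x,y,w,h,k):return cv2.resize(im[y:y+h,x:x+w],(w*k,h*k),interpolation=cv2.INTER_CUBIC)
cv2.imwrite("pics/g1.png",np.hstack([c(S[0],100,225,80,80,5),c(T[0],295,125,80,80,5)])[:,:,::-1])
```

```text
t 4.15 p [ 0.5716 -0.2921  0.0095] yaw 31.08014100151009 tilt [-0.001   0.0005] F [ 0.0555 -0.134   0.5114] Tq [ 0.0045 -0.0172 -0.0552] gap 85.10464106961933 gf 0.0 q [-0.5197  0.7408  1.7632 -0.      0.6388  0.5087]
[ 0.2  0.6 -0.5] [-0.06  0.03  0.78]
```

View pics/g1.png

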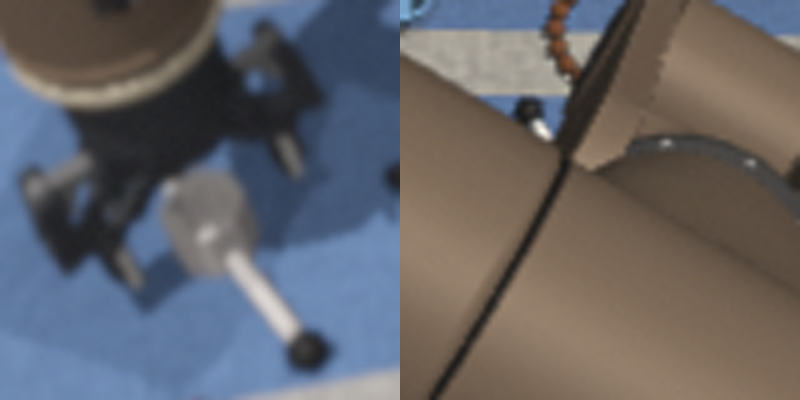

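In the scene crop (left half) the open fingers sit either side of the boss at about (205,225) in the crop, square to the bar. The top view is hidden by the arm. Now I close the fingers.

>>> {"api": "arm_command", "payload": {
  "deltas": [
    {"grip":60,"xyz":[0,0.5,0],"turn":[0,0,0.7]},
    {"grip":45,"xyz":[0,0.5,0],"turn":[0,0,0.7]},
    {"grip":30,"xyz":[0,0.5,0],"turn":[0,0,0.7]},
    {"grip":30,"xyz":[0,0.5,0],"turn":[0,0,0.7]},
    {"grip":30,"xyz":[0,0.5,0],"turn":[0,0,0.7]},
    {"grip":30,"xyz":[0,0.5,0],"turn":[0,0,0.7]},
    {"grip":30,"xyz":[0,0.5,0],"turn":[0,0,0.7]},
    {"grip":30,"xyz":[0,0.5,0],"turn":[0,0,0.7]}
  ],
  "force": 70
}}

```text
t: 4.92
eef_pos: [0.5724, -0.293, 0.011]
tool_rot: [0.0, 0.965, 0.262, 0.0]
ft_force: [-0.8, 1.1, 7.8]
finger_gap: 0.456
gripper_force: 71.0
```

```bash
python3 -c "
from h import *
st()"
```

```text
t 4.92 p [ 0.5724 -0.293   0.011 ] yaw 30.378953906291162 tilt [ 0.0006 -0.0003] F [-0.7742  1.0758  7.7764] Tq [0.1647 0.2943 0.0138] gap 38.920446317069896 gf 71.003038873896 q [-0.5202  0.7391  1.7616  0.      0.6402  0.5204]
```

```bash
python3 -c "
from h import *
for p,y in(((.572,-.293,.32),31),((.557,.161,.32),165)):print(*rel(p,y))"
```

```text
[  -0.3    0.  -309. ] [ 0.04 -0.02 -0.62]
[ 216.4 -399.2 -309.2] [   0.04    0.03 -134.62]
```

>>> {"api": "arm_command", "payload": {
  "deltas": [
    {"grip":30,"xyz":[0,0,-10],"turn":[0,0,0]},
    {"grip":30,"xyz":[0,0,-25],"turn":[0,0,0]},
    {"grip":30,"xyz":[0,0,-50],"turn":[0,0,0]},
    {"grip":30,"xyz":[0,0,-80],"turn":[0,0,0]},
    {"grip":30,"xyz":[0,0,-110],"turn":[0,0,-4]},
    {"grip":30,"xyz":[0,0,-140],"turn":[0,0,-10]},
    {"grip":30,"xyz":[0,0,-170],"turn":[0,0,-16]},
    {"grip":30,"xyz":[0,0,-200],"turn":[0,0,-22]},
    {"grip":30,"xyz":[0,0,-230],"turn":[0,0,-28]},
    {"grip":30,"xyz":[0,0,-260],"turn":[0,0,-34]},
    {"grip":30,"xyz":[0,0,-285],"turn":[0,0,-40]},
    {"grip":30,"xyz":[0,0,-305],"turn":[0,0,-45]},
    {"grip":30,"xyz":[0,0,-309],"turn":[0,0,-50]},
    {"grip":30,"xyz":[0,0,-309],"turn":[0,0,-54]},
    {"grip":30,"xyz":[0,0,-309],"turn":[0,0,-56]},
    {"grip":30,"xyz":[0,0,-309],"turn":[0,0,-56]}
  ]
}}

```text
t: 6.25
eef_pos: [0.5718, -0.2926, 0.3199]
tool_rot: [-0.0, 0.728, 0.685, -0.0]
ft_force: [-0.4, -0.5, -4.0]
finger_gap: 0.452
gripper_force: 71.1
```

Run:
```python
from h import *
st()
print(*rel([.557,.161,.32],165))
```

```text
t 6.25 p [ 0.5718 -0.2926  0.3199] yaw 86.48257535996878 tilt [-0. -0.] F [-0.3549 -0.4973 -3.954 ] Tq [-0.0072  0.1222 -0.0144] gap 38.56899277046048 gf 71.14079657010734 q [-0.5202  0.3985  1.5053 -0.      1.2379 -0.4588]
[451.8 -42.6  -0.1] [ -0.     0.   -78.52]
```

>>> {"api": "arm_command", "payload": {
  "deltas": [
    {"grip":30,"xyz":[12,-1,0],"turn":[0,0,-3]},
    {"grip":30,"xyz":[40,-3,0],"turn":[0,0,-8]},
    {"grip":30,"xyz":[70,-6,0],"turn":[0,0,-13]},
    {"grip":30,"xyz":[100,-9,0],"turn":[0,0,-18]},
    {"grip":30,"xyz":[131,-12,0],"turn":[0,0,-23]},
    {"grip":30,"xyz":[162,-15,0],"turn":[0,0,-28]},
    {"grip":30,"xyz":[193,-18,0],"turn":[0,0,-33]},
    {"grip":30,"xyz":[224,-21,0],"turn":[0,0,-39]},
    {"grip":30,"xyz":[255,-24,0],"turn":[0,0,-45]},
    {"grip":30,"xyz":[286,-27,0],"turn":[0,0,-51]},
    {"grip":30,"xyz":[317,-30,0],"turn":[0,0,-57]},
    {"grip":30,"xyz":[348,-33,0],"turn":[0,0,-63]},
    {"grip":30,"xyz":[379,-36,0],"turn":[0,0,-68]},
    {"grip":30,"xyz":[408,-39,0],"turn":[0,0,-73]},
    {"grip":30,"xyz":[432,-41,0],"turn":[0,0,-77]},
    {"grip":30,"xyz":[448,-42.3,0],"turn":[0,0,-78.5]},
    {"grip":30,"xyz":[451.8,-42.6,0],"turn":[0,0,-78.5]},
    {"grip":30,"xyz":[451.8,-42.6,0],"turn":[0,0,-78.5]},
    {"grip":30,"xyz":[451.8,-42.6,0],"turn":[0,0,-78.5]}
  ]
}}

```text
t: 7.83
eef_pos: [0.558, 0.1603, 0.3193]
tool_rot: [-0.0, 0.132, 0.991, -0.0]
ft_force: [-0.6, -0.5, -3.9]
finger_gap: 0.456
gripper_force: 71.1
```

Run:
```python
from h import *
st()
print(*rel([.5567,.161,.26],165))
S,T=cam("scene"),cam("top")
def c(im,x,y,w,h,k):return cv2.resize(im[y:y+h,x:x+w],(w*k,h*k),interpolation=cv2.INTER_CUBIC)
cv2.imwrite("pics/g2.png",np.hstack([c(S[0],275,120,80,100,5),c(T[0],167,110,80,100,5)])[:,:,::-1])
```

```text
t 7.83 p [0.558  0.1603 0.3193] yaw 164.80622025972377 tilt [-0.0003 -0.0004] F [-0.6485 -0.5311 -3.852 ] Tq [-0.0616  0.0374 -0.0377] gap 38.934729797404295 gf 71.14706930704415 q [ 0.2278  0.3047  1.648  -0.0004  1.1893 -1.0777]
[ 1.4  0.4 59.3] [-0.03 -0.01 -0.19]
```

View pics/g2.png

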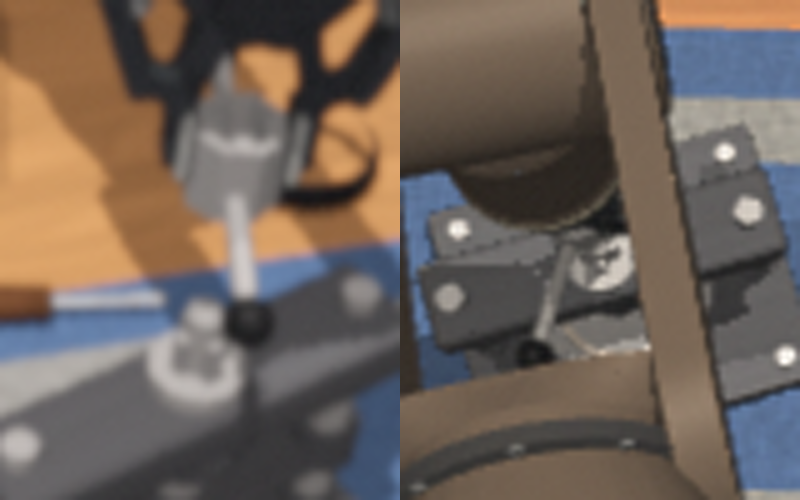

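The handle hangs level over the spindle. The near ball is at scene pixel (324.2,183.8) and top pixel (193.2,180.0). I'll use it to check how the handle sits in the grip.

Run:
```python
from h import *
S,T=cam("scene"),cam("top")
dk=lambda i:i.max(2)<60
for n,c,b in(("S",S,(317,176,14,15)),("T",T,(187,174,13,12))):
    for o in blobs(c,b,dk):print(n,*o)
x,e=tri((S,T),((324.2,183.8),(193.2,180.)));print(x,e)
s=get_state();d=x-s["eef_pos"];a=np.radians(164.8);print(d,d[0]*np.cos(a)+d[1]*np.sin(a),d[0]*np.sin(a)-d[1]*np.cos(a))
```

```text
S [324.5828 184.6164] [324.5492 184.2961] [ 9.6671 10.4487] 68.640625
T [191.0347 179.0379] [191.2536 178.573 ] [ 9.7893 14.842 ] 70.046875
[0.4964 0.2114 0.1525] [np.float64(0.0035424056762917763), np.float64(0.0035424056762918396)]
[-0.0618  0.0516 -0.1668] 0.07318431270561747 0.03356836045124731
```

Run:
```python
from h import *
S,T=cam("scene"),cam("top")
a=plane(S,(324.3,183.9),.3195);b=plane(T,(193.2,180.),.3195)
d=a-b;print(a,b,"mid",(a+b)/2,np.linalg.norm(d),np.degrees(np.arctan2(d[1],d[0])),get_state()["eef_pos"])
```

```text
[0.6452 0.1373 0.3195] [0.4733 0.1845 0.3195] mid [0.5592 0.1609 0.3195] 0.1781851550890419 -15.341369034695608 [0.5583 0.1601 0.3194]
```

>>> {"api": "arm_command", "payload": {
  "deltas": [
    {"grip":30,"xyz":[1.6,0.2,15],"turn":[0,0,0]},
    {"grip":30,"xyz":[1.6,0.2,35],"turn":[0,0,0]},
    {"grip":30,"xyz":[1.6,0.2,50],"turn":[0,0,0]},
    {"grip":30,"xyz":[1.6,0.2,60],"turn":[0,0,0]},
    {"grip":30,"xyz":[1.6,0.2,68],"turn":[0,0,0]},
    {"grip":30,"xyz":[1.6,0.2,72],"turn":[0,0,0]},
    {"grip":30,"xyz":[1.6,0.2,75],"turn":[0,0,0]},
    {"grip":30,"xyz":[1.6,0.2,75],"turn":[0,0,0]}
  ]
}}

```text
t: 8.8
eef_pos: [0.5568, 0.1613, 0.2442]
tool_rot: [-0.0, 0.132, 0.991, -0.0]
ft_force: [-0.2, -0.3, -2.9]
finger_gap: 0.458
gripper_force: 71.2
```

```bash
python3 -c "
from h import *
st()"
```

```text
t 8.8 p [0.5568 0.1613 0.2442] yaw 164.8672289930355 tilt [-0.0001 -0.    ] F [-0.2123 -0.2563 -2.8749] Tq [-0.0085 -0.0175 -0.008 ] gap 39.089128055997776 gf 71.20629639364779 q [ 0.2297  0.369   1.7467 -0.      1.026  -1.077 ]
```

No contact yet; I go on down slowly.

>>> {"api": "arm_command", "payload": {
  "deltas": [
    {"grip":30,"xyz":[0,0,2],"turn":[0,0,0]},
    {"grip":30,"xyz":[0,0,4],"turn":[0,0,0]},
    {"grip":30,"xyz":[0,0,6],"turn":[0,0,0]},
    {"grip":30,"xyz":[0,0,8],"turn":[0,0,0]},
    {"grip":30,"xyz":[0,0,8],"turn":[0,0,0]}
  ]
}}

```text
t: 9.22
eef_pos: [0.5565, 0.1614, 0.236]
tool_rot: [-0.0, 0.132, 0.991, -0.0]
ft_force: [1.5, -0.4, -3.1]
finger_gap: 0.456
gripper_force: 71.2
```

```bash
python3 -c "
from h import *
st()"
```

```text
t 9.22 p [0.5565 0.1614 0.236 ] yaw 164.87654183392473 tilt [-0.0003 -0.0001] F [ 1.4582 -0.4277 -3.0574] Tq [-0.0087  0.0266  0.0231] gap 38.969334119751636 gf 71.20595161803067 q [ 0.2299  0.3771  1.7564 -0.      1.0084 -1.077 ]
```

>>> {"api": "arm_command", "payload": {
  "deltas": [
    {"grip":30,"xyz":[0,0,1.5],"turn":[0,0,0]},
    {"grip":30,"xyz":[0,0,3],"turn":[0,0,0]},
    {"grip":30,"xyz":[0,0,4.5],"turn":[0,0,0]},
    {"grip":30,"xyz":[0,0,6],"turn":[0,0,0]},
    {"grip":30,"xyz":[0,0,6.5],"turn":[0,0,0]},
    {"grip":30,"xyz":[0,0,6.5],"turn":[0,0,0]}
  ]
}}

```text
t: 9.72
eef_pos: [0.5567, 0.1614, 0.2299]
tool_rot: [0.0, 0.132, 0.991, 0.0]
ft_force: [-1.5, -0.5, 0.4]
finger_gap: 0.455
gripper_force: 71.8
```

```bash
python3 -c "
from h import *
st()"
```

```text
t 9.72 p [0.5567 0.1614 0.2299] yaw 164.8770699522757 tilt [ 0.0001 -0.    ] F [-1.4864 -0.49    0.3958] Tq [-0.0277  0.2564  0.0136] gap 38.82404259553422 gf 71.84453828260303 q [ 0.2299  0.3835  1.7631 -0.      0.9949 -1.077 ]
```

Contact with the tooth ends is where it should be (3–4 N). I'll start rocking under light pressure.

>>> {"api": "arm_command", "payload": {
  "deltas": [
    {"grip":30,"xyz":[0,0,0.5],"turn":[0,0,-2]},
    {"grip":30,"xyz":[0,0,0.7],"turn":[0,0,-4]},
    {"grip":30,"xyz":[0,0,0.7],"turn":[0,0,-6]},
    {"grip":30,"xyz":[0,0,0.7],"turn":[0,0,-8]},
    {"grip":30,"xyz":[0,0,0.7],"turn":[0,0,-10]},
    {"grip":30,"xyz":[0,0,0.7],"turn":[0,0,-12]},
    {"grip":30,"xyz":[0,0,0.7],"turn":[0,0,-14]},
    {"grip":30,"xyz":[0,0,0.7],"turn":[0,0,-15]}
  ]
}}

```text
t: 10.38
eef_pos: [0.5572, 0.1615, 0.2299]
tool_rot: [0.001, 0.0, 1.0, 0.0]
ft_force: [-1.2, -0.0, 7.7]
finger_gap: 0.449
gripper_force: 72.5
```

```bash
python3 -c "
from h import *
st()"
```

```text
t 10.38 p [0.5572 0.1615 0.2299] yaw 179.99261093150642 tilt [0.0014 0.0004] F [-1.1643 -0.0033  7.7006] Tq [-0.0205  0.1903 -0.1287] gap 38.38414615831976 gf 72.54938797093928 q [ 0.2299  0.3835  1.7631  0.      0.9935 -1.3408]
```

>>> {"api": "arm_command", "payload": {
  "deltas": [
    {"grip":30,"xyz":[0,0,0],"turn":[0,0,-2]},
    {"grip":30,"xyz":[0,0,0],"turn":[0,0,-4]},
    {"grip":30,"xyz":[0,0,0],"turn":[0,0,-6]},
    {"grip":30,"xyz":[0,0,0],"turn":[0,0,-8]},
    {"grip":30,"xyz":[0,0,0],"turn":[0,0,-10]},
    {"grip":30,"xyz":[0,0,0],"turn":[0,0,-12]},
    {"grip":30,"xyz":[0,0,0],"turn":[0,0,-14]},
    {"grip":30,"xyz":[0,0,0],"turn":[0,0,-16]},
    {"grip":30,"xyz":[0,0,0],"turn":[0,0,-18]},
    {"grip":30,"xyz":[0,0,0],"turn":[0,0,-20]}
  ]
}}

```text
t: 11.22
eef_pos: [0.5573, 0.1616, 0.2299]
tool_rot: [0.001, -0.173, 0.985, 0.0]
ft_force: [0.3, 0.1, 7.0]
finger_gap: 0.456
gripper_force: 72.4
```

```bash
python3 -c "
from h import *
st()"
```

```text
t 11.22 p [0.5573 0.1616 0.2299] yaw -160.02959766493933 tilt [0.0016 0.0005] F [0.3257 0.1324 6.9942] Tq [ 0.0349  0.2319 -0.0884] gap 38.950549846061 gf 72.3902197368443 q [ 0.2299  0.3835  1.763   0.0002  0.9934 -1.6895]
```

>>> {"api": "arm_command", "payload": {
  "deltas": [
    {"grip":30,"xyz":[0,0,0],"turn":[0,0,-2]},
    {"grip":30,"xyz":[0,0,0],"turn":[0,0,-4]},
    {"grip":30,"xyz":[0,0,0],"turn":[0,0,-6]},
    {"grip":30,"xyz":[0,0,0],"turn":[0,0,-8]},
    {"grip":30,"xyz":[0,0,0],"turn":[0,0,-10]},
    {"grip":30,"xyz":[0,0,0],"turn":[0,0,-12]},
    {"grip":30,"xyz":[0,0,0],"turn":[0,0,-14]},
    {"grip":30,"xyz":[0,0,0],"turn":[0,0,-16]},
    {"grip":30,"xyz":[0,0,0],"turn":[0,0,-18]},
    {"grip":30,"xyz":[0,0,0],"turn":[0,0,-20]}
  ]
}}

```text
t: 12.05
eef_pos: [0.557, 0.1616, 0.2298]
tool_rot: [0.001, -0.342, 0.94, 0.0]
ft_force: [-2.3, 0.7, 5.8]
finger_gap: 0.454
gripper_force: 72.3
```

```bash
python3 -c "
from h import *
st()"
```

```text
t 12.05 p [0.557  0.1616 0.2298] yaw -140.02656327740308 tilt [0.0011 0.0005] F [-2.3412  0.7371  5.7757] Tq [ 0.1742  0.3093 -0.0666] gap 38.751620090501675 gf 72.30289304628968 q [ 0.23    0.3836  1.7633  0.0003  0.9935 -2.0386]
```

>>> {"api": "arm_command", "payload": {
  "deltas": [
    {"grip":30,"xyz":[0,0,0.2],"turn":[0,0,-2]},
    {"grip":30,"xyz":[0,0,0.3],"turn":[0,0,-4]},
    {"grip":30,"xyz":[0,0,0.3],"turn":[0,0,-6]},
    {"grip":30,"xyz":[0,0,0.3],"turn":[0,0,-8]},
    {"grip":30,"xyz":[0,0,0.3],"turn":[0,0,-10]},
    {"grip":30,"xyz":[0,0,0.3],"turn":[0,0,-12]},
    {"grip":30,"xyz":[0,0,0.3],"turn":[0,0,-14]},
    {"grip":30,"xyz":[0,0,0.3],"turn":[0,0,-16]},
    {"grip":30,"xyz":[0,0,0.3],"turn":[0,0,-18]},
    {"grip":30,"xyz":[0,0,0.3],"turn":[0,0,-20]}
  ]
}}

```text
t: 12.88
eef_pos: [0.5566, 0.1613, 0.2287]
tool_rot: [-0.0, -0.5, 0.866, -0.0]
ft_force: [0.3, -2.2, -3.5]
finger_gap: 0.452
gripper_force: 71.3
```

```bash
python3 -c "
from h import *
st()"
```

```text
t 12.88 p [0.5566 0.1613 0.2287] yaw -120.02330460385423 tilt [-0.0001 -0.0002] F [ 0.3065 -2.1894 -3.531 ] Tq [-0.2492  0.0808 -0.0131] gap 38.6361883603453 gf 71.27782601863146 q [ 0.2298  0.3847  1.7644 -0.0002  0.9926 -2.3877]
```

It dropped by over 1 mm and the force is gone: the teeth are in line. I lower it gently.

>>> {"api": "arm_command", "payload": {
  "deltas": [
    {"grip":30,"xyz":[0,0,0.7],"turn":[0,0,0]},
    {"grip":30,"xyz":[0,0,1.5],"turn":[0,0,0]},
    {"grip":30,"xyz":[0,0,2.2],"turn":[0,0,0]},
    {"grip":30,"xyz":[0,0,2.5],"turn":[0,0,0]},
    {"grip":30,"xyz":[0,0,2.5],"turn":[0,0,0]}
  ]
}}

```text
t: 13.3
eef_pos: [0.5567, 0.1613, 0.2262]
tool_rot: [-0.0, -0.499, 0.867, -0.0]
ft_force: [0.4, -2.2, -3.4]
finger_gap: 0.457
gripper_force: 71.3
```

```bash
python3 -c "
from h import *
st()"
```

```text
t 13.3 p [0.5567 0.1613 0.2262] yaw -120.1551037544866 tilt [-0.0001 -0.0002] F [ 0.4442 -2.2087 -3.3826] Tq [-0.4284 -0.0868 -0.0506] gap 39.06400072879228 gf 71.2754346895963 q [ 0.2298  0.3875  1.7671 -0.0002  0.9871 -2.3854]
```

>>> {"api": "arm_command", "payload": {
  "deltas": [
    {"grip":30,"xyz":[0,0,2],"turn":[0,0,0]},
    {"grip":30,"xyz":[0,0,4],"turn":[0,0,0]},
    {"grip":30,"xyz":[0,0,6],"turn":[0,0,0]},
    {"grip":30,"xyz":[0,0,8],"turn":[0,0,0]},
    {"grip":30,"xyz":[0,0,10],"turn":[0,0,0]},
    {"grip":30,"xyz":[0,0,12],"turn":[0,0,0]},
    {"grip":30,"xyz":[0,0,14],"turn":[0,0,0]},
    {"grip":30,"xyz":[0,0,16],"turn":[0,0,0]},
    {"grip":30,"xyz":[0,0,17.5],"turn":[0,0,0]},
    {"grip":30,"xyz":[0,0,17.5],"turn":[0,0,0]}
  ]
}}

```text
t: 14.13
eef_pos: [0.5567, 0.1611, 0.2084]
tool_rot: [-0.0, -0.499, 0.867, -0.0]
ft_force: [1.5, -5.6, -4.0]
finger_gap: 0.453
gripper_force: 71.3
```

```bash
python3 -c "
from h import *
st()"
```

```text
t 14.13 p [0.5567 0.1611 0.2084] yaw -120.12615047713531 tilt [-0.0001 -0.0004] F [ 1.5228 -5.6492 -4.0491] Tq [-0.9538 -0.4006 -0.0253] gap 38.68721117707437 gf 71.33615048602223 q [ 0.2296  0.4069  1.786  -0.0005  0.9489 -2.3859]
```

>>> {"api": "arm_command", "payload": {
  "deltas": [
    {"grip":30,"xyz":[0.4,-0.2,0.8],"turn":[0,0,0]},
    {"grip":30,"xyz":[0.4,-0.2,1.5],"turn":[0,0,0]},
    {"grip":30,"xyz":[0.4,-0.2,2],"turn":[0,0,0]},
    {"grip":30,"xyz":[0.4,-0.2,2.4],"turn":[0,0,0]},
    {"grip":30,"xyz":[0.4,-0.2,2.4],"turn":[0,0,0]}
  ]
}}

```text
t: 14.55
eef_pos: [0.5567, 0.1609, 0.2063]
tool_rot: [-0.0, -0.499, 0.867, 0.0]
ft_force: [0.4, -4.6, -2.1]
finger_gap: 0.452
gripper_force: 71.3
```

```bash
python3 -c "
from h import *
st()"
```

```text
t 14.55 p [0.5567 0.1609 0.2063] yaw -120.12783385669819 tilt [-0.0001  0.    ] F [ 0.3636 -4.6084 -2.0814] Tq [-0.5952 -0.2138 -0.0112] gap 38.60585551580731 gf 71.339140702039 q [ 0.2291  0.409   1.7885  0.      0.9441 -2.3867]
```

>>> {"api": "arm_command", "payload": {
  "deltas": [
    {"grip":30,"xyz":[0.2,-0.1,0.4],"turn":[0,0,0]},
    {"grip":30,"xyz":[0.2,-0.1,0.8],"turn":[0,0,0]},
    {"grip":30,"xyz":[0.2,-0.1,0.8],"turn":[0,0,0]}
  ]
}}

```text
t: 14.8
eef_pos: [0.5567, 0.1608, 0.206]
tool_rot: [0.0, -0.499, 0.867, 0.0]
ft_force: [-1.9, -1.8, 4.9]
finger_gap: 0.452
gripper_force: 72.4
```

```bash
python3 -c "
from h import *
st()"
```

```text
t 14.8 p [0.5567 0.1608 0.206 ] yaw -120.1262548418471 tilt [0.0003 0.0003] F [-1.8654 -1.8084  4.8572] Tq [-0.3675  0.3336 -0.0672] gap 38.62436745692994 gf 72.41682375781238 q [ 0.2288  0.4092  1.7891  0.0002  0.943  -2.3871]
```

The handle is home: the TCP is at 0.206, exactly 24 mm below the tooth-end rest. Next I turn it clockwise and watch the torque.

>>> {"api": "arm_command", "payload": {
  "deltas": [
    {"grip":30,"xyz":[0,0,-0.4],"turn":[0,0,2]},
    {"grip":30,"xyz":[0,0,-0.4],"turn":[0,0,5]},
    {"grip":30,"xyz":[0,0,-0.4],"turn":[0,0,8]},
    {"grip":30,"xyz":[0,0,-0.4],"turn":[0,0,11]},
    {"grip":30,"xyz":[0,0,-0.4],"turn":[0,0,14]},
    {"grip":30,"xyz":[0,0,-0.4],"turn":[0,0,17]},
    {"grip":30,"xyz":[0,0,-0.4],"turn":[0,0,20]},
    {"grip":30,"xyz":[0,0,-0.4],"turn":[0,0,23]},
    {"grip":30,"xyz":[0,0,-0.4],"turn":[0,0,26]},
    {"grip":30,"xyz":[0,0,-0.4],"turn":[0,0,28]},
    {"grip":30,"xyz":[0,0,-0.4],"turn":[0,0,30]}
  ]
}}

```text
t: 15.72
eef_pos: [0.5568, 0.1608, 0.206]
tool_rot: [0.0, -0.257, 0.966, -0.0]
ft_force: [1.6, -2.4, -1.3]
finger_gap: 0.457
gripper_force: 71.3
```

```bash
python3 -c "
from h import *
st()"
```

```text
t 15.72 p [0.5568 0.1608 0.206 ] yaw -150.2101045247975 tilt [0.0003 0.    ] F [ 1.6068 -2.4239 -1.339 ] Tq [-0.4114 -0.1637  0.351 ] gap 39.00040576943477 gf 71.25523553229868 q [ 0.2288  0.4092  1.7889 -0.0001  0.9432 -1.8619]
```

>>> {"api": "arm_command", "payload": {
  "deltas": [
    {"grip":30,"xyz":[0,0,0],"turn":[0,0,0]},
    {"grip":30,"xyz":[0,0,0],"turn":[0,0,2]},
    {"grip":30,"xyz":[0,0,0],"turn":[0,0,4]},
    {"grip":30,"xyz":[0,0,0],"turn":[0,0,6]},
    {"grip":30,"xyz":[0,0,0],"turn":[0,0,8]},
    {"grip":30,"xyz":[0,0,0],"turn":[0,0,10]},
    {"grip":30,"xyz":[0,0,0],"turn":[0,0,12]},
    {"grip":30,"xyz":[0,0,0],"turn":[0,0,12]}
  ],
  "force": 22
}}

```text
t: 16.38
eef_pos: [0.5568, 0.1608, 0.206]
tool_rot: [0.0, -0.155, 0.988, 0.0]
ft_force: [1.7, -1.9, -2.7]
finger_gap: 0.457
gripper_force: 71.3
```

```bash
python3 -c "
from h import *
st()"
```

```text
t 16.38 p [0.5568 0.1608 0.206 ] yaw -162.14869545469736 tilt [0.0003 0.0001] F [ 1.7097 -1.8899 -2.729 ] Tq [-0.3433 -0.2682  0.186 ] gap 39.05339642982693 gf 71.30977040156722 q [ 0.2288  0.4093  1.7889  0.      0.9432 -1.6536]
```

>>> {"api": "arm_command", "payload": {
  "deltas": [
    {"grip":35,"xyz":[0,0,0],"turn":[0,0,1]},
    {"grip":35,"xyz":[0,0,0],"turn":[0,0,2]}
  ],
  "force": 22
}}

```text
t: 16.55
eef_pos: [0.5568, 0.1608, 0.206]
tool_rot: [0.0, -0.138, 0.99, 0.0]
ft_force: [1.8, -1.9, -2.8]
finger_gap: 0.456
gripper_force: 71.3
```

```bash
cat > t.py <<'E'
from h import *
s=get_state();w,x,y,z=s["tool_rot"];M=Ro.from_quat([x,y,z,w]).as_matrix()
print("t",round(s["t"],2),"yaw",round(np.degrees(np.arctan2(M[1,0],M[0,0])),2),"Tz",round(s["wrist_torque"][2],3),"F",s["ft_force"],"z",round(s["eef_pos"][2],4),"gf",s["gripper_force"],"e6",s["joint_efforts"][5])
E
python3 t.py
```

```text
t 16.55 yaw -164.12 Tz 0.25 F [ 1.7659 -1.8671 -2.8311] z 0.206 gf 71.31598267704248 e6 -0.6091261468827724
```

>>> {"api": "arm_command", "payload": {
  "deltas": [
    {"grip":35,"xyz":[0,0,0],"turn":[0,0,1]},
    {"grip":35,"xyz":[0,0,0],"turn":[0,0,2]}
  ]
}}

```text
t: 16.72
eef_pos: [0.5568, 0.1608, 0.206]
tool_rot: [0.0, -0.12, 0.993, 0.0]
ft_force: [2.3, -1.4, -2.6]
finger_gap: 0.455
gripper_force: 71.3
```

```bash
python3 t.py
```

```text
t 16.72 yaw -166.19 Tz 0.267 F [ 2.3319 -1.3945 -2.6217] z 0.206 gf 71.29575937986374 e6 -0.41762061417102814
```

>>> {"api": "arm_command", "payload": {
  "deltas": [
    {"grip":35,"xyz":[0,0,0],"turn":[0,0,1]},
    {"grip":35,"xyz":[0,0,0],"turn":[0,0,2]}
  ]
}}

```text
t: 16.88
eef_pos: [0.5568, 0.1608, 0.206]
tool_rot: [0.0, -0.103, 0.995, 0.0]
ft_force: [1.7, -1.4, -2.0]
finger_gap: 0.451
gripper_force: 71.3
```

```bash
python3 t.py
```

```text
t 16.88 yaw -168.21 Tz 0.315 F [ 1.6721 -1.3911 -1.9701] z 0.206 gf 71.277548186481 e6 -0.3886303212493658
```

>>> {"api": "arm_command", "payload": {
  "deltas": [
    {"grip":35,"xyz":[0,0,0],"turn":[0,0,1]},
    {"grip":35,"xyz":[0,0,0],"turn":[0,0,2]}
  ]
}}

```text
t: 17.05
eef_pos: [0.5568, 0.1608, 0.206]
tool_rot: [0.0, -0.085, 0.996, 0.0]
ft_force: [3.8, -1.5, -2.5]
finger_gap: 0.453
gripper_force: 71.3
```

```bash
python3 t.py
```

```text
t 17.05 yaw -170.22 Tz 0.307 F [ 3.7772 -1.5434 -2.5469] z 0.206 gf 71.30215980112553 e6 -0.36904122680425644
```

>>> {"api": "arm_command", "payload": {
  "deltas": [
    {"grip":35,"xyz":[0,0,0],"turn":[0,0,1.2]},
    {"grip":35,"xyz":[0,0,0],"turn":[0,0,2.5]}
  ]
}}

```text
t: 17.22
eef_pos: [0.5568, 0.1607, 0.206]
tool_rot: [0.0, -0.063, 0.998, -0.0]
ft_force: [3.3, -0.0, -2.7]
finger_gap: 0.458
gripper_force: 71.3
```

```bash
python3 t.py
```

```text
t 17.22 yaw -172.73 Tz 0.791 F [ 3.3345 -0.0498 -2.7225] z 0.206 gf 71.31741053424776 e6 -0.1937055867165327
```

Torque jumped to 0.79 N m, so the platen is on the cake. I hold still for a moment and read it settled.

>>> {"api": "arm_command", "payload": {
  "deltas": [
    {"grip":35,"xyz":[0,0,0],"turn":[0,0,0]}
  ]
}}

```text
t: 17.3
eef_pos: [0.5567, 0.1608, 0.206]
tool_rot: [0.0, -0.063, 0.998, 0.0]
ft_force: [3.7, -0.4, -2.6]
finger_gap: 0.46
gripper_force: 71.3
```

```bash
python3 t.py
python3 - <<'E'
from h import *
S,T=cam("scene"),cam("top")
def c(im,x,y,w,h,k):return cv2.resize(im[y:y+h,x:x+w],(w*k,h*k),interpolation=cv2.INTER_CUBIC)
cv2.imwrite("pics/g3.png",np.hstack([c(S[0],260,150,100,110,4),c(T[0],160,110,100,110,4)])[:,:,::-1])
E
```

```text
t 17.3 yaw -172.73 Tz 0.714 F [ 3.7351 -0.3924 -2.6141] z 0.206 gf 71.30024772137403 e6 1.4772196859121323
```

View pics/g3.png

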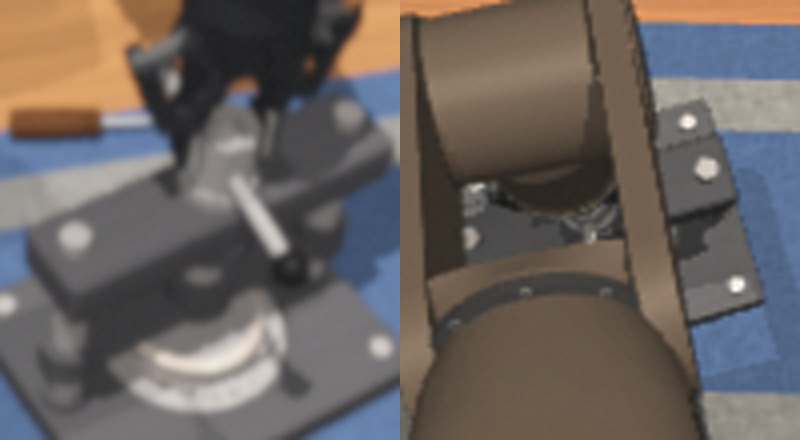

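The picture shows the handle down on the collar and the platen on the cake. The settled torque of about 0.71 N m, less the 0.35 drag, means roughly 70 N on the cake, which is snug. I ease the handle back inside the spline play, open the fingers, then rise.

>>> {"api": "arm_command", "payload": {
  "deltas": [
    {"grip":35,"xyz":[0,0,0],"turn":[0,0,-1]},
    {"grip":35,"xyz":[0,0,0],"turn":[0,0,-2]},
    {"grip":45,"xyz":[0,0,0],"turn":[0,0,-2]},
    {"grip":55,"xyz":[0,0,0],"turn":[0,0,-2]},
    {"grip":75,"xyz":[0,0,0],"turn":[0,0,-2]},
    {"grip":85,"xyz":[0,0,0],"turn":[0,0,-2]},
    {"grip":85,"xyz":[0,0,0],"turn":[0,0,-2]},
    {"grip":85,"xyz":[0,0,0],"turn":[0,0,-2]}
  ]
}}

```text
t: 18.07
eef_pos: [0.5566, 0.1607, 0.206]
tool_rot: [-0.0, -0.082, 0.997, 0.0]
ft_force: [0.0, 0.1, 0.3]
finger_gap: 0.993
gripper_force: 0.0
```

```bash
python3 -c "
from h import *
st()"
```

```text
t 18.07 p [0.5566 0.1607 0.206 ] yaw -170.628861558063 tilt [-0.0001  0.    ] F [0.047  0.1062 0.2883] Tq [ 0.0023 -0.0046 -0.0189] gap 84.82798214456975 gf 0.0 q [ 0.2288  0.4092  1.789   0.0001  0.9435 -1.5056]
```

>>> {"api": "arm_command", "payload": {
  "deltas": [
    {"grip":85,"xyz":[0,0,-8],"turn":[0,0,0]},
    {"grip":85,"xyz":[0,0,-20],"turn":[0,0,0]},
    {"grip":85,"xyz":[0,0,-45],"turn":[0,0,0]},
    {"grip":85,"xyz":[0,0,-75],"turn":[0,0,0]},
    {"grip":85,"xyz":[0,0,-110],"turn":[0,0,0]},
    {"grip":85,"xyz":[0,0,-145],"turn":[0,0,0]},
    {"grip":85,"xyz":[0,30,-160],"turn":[0,0,0]},
    {"grip":85,"xyz":[10,65,-160],"turn":[0,0,0]},
    {"grip":85,"xyz":[20,100,-160],"turn":[0,0,0]},
    {"grip":85,"xyz":[35,135,-160],"turn":[0,0,0]},
    {"grip":85,"xyz":[50,170,-160],"turn":[0,0,0]},
    {"grip":85,"xyz":[70,205,-160],"turn":[0,0,0]},
    {"grip":85,"xyz":[90,240,-160],"turn":[0,0,0]},
    {"grip":85,"xyz":[110,275,-160],"turn":[0,0,0]},
    {"grip":85,"xyz":[130,305,-160],"turn":[0,0,0]},
    {"grip":85,"xyz":[140,325,-160],"turn":[0,0,0]},
    {"grip":85,"xyz":[140,325,-160],"turn":[0,0,0]},
    {"grip":85,"xyz":[140,325,-160],"turn":[0,0,0]}
  ]
}}

```text
t: 19.57
eef_pos: [0.3646, 0.4594, 0.3665]
tool_rot: [0.0, -0.083, 0.997, 0.0]
ft_force: [0.3, -0.1, 0.3]
finger_gap: 0.991
gripper_force: 0.0
```

Run:
```python
from h import *
st()
S,T=cam("scene"),cam("top")
def c(im,x,y,w,h,k):return cv2.resize(im[y:y+h,x:x+w],(w*k,h*k),interpolation=cv2.INTER_CUBIC)
cv2.imwrite("pics/g4.png",np.hstack([c(S[0],250,150,100,110,4),c(T[0],160,110,100,110,4)])[:,:,::-1])
```

```text
t 19.57 p [0.3646 0.4594 0.3665] yaw -170.4845732107725 tilt [0.0002 0.0001] F [ 0.3029 -0.0752  0.2845] Tq [ 0.0239 -0.0168 -0.0252] gap 84.62774051175947 gf 0.0 q [ 0.8483  0.2825  1.5646 -0.0001  1.2942 -0.8886]
```

View pics/g4.png

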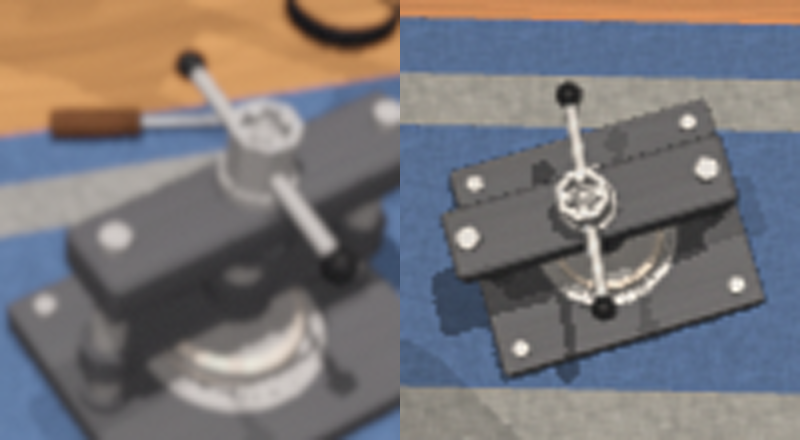

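The handle sits flush on the collar in both views (scene crop (260,160), top crop (585,197)), with the spindle tip proud of the boss. The arm is clear, so I hand in.

Run:
```python
from h import *
print(tri((cam("scene"),cam("top")),((316.6,181.3),(205.4,158.6))))
print(bot.close_job())
```

```text
(array([0.5556, 0.1615, 0.2322]), [np.float64(0.0015201647947691692), np.float64(0.0015201647947691978)])
the job is handed in; nothing more can be done
None
```

The handle is back on the spindle and fully home on the collar. The platen bears on the cake at roughly 70 N, estimated from the wrist torque. The gripper has let go and moved clear, and the job was handed in after about 20 s.

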